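# Third hand at the lamp bench: bin the broken driver pod, press the good one onto the lamp

### The arm

A 6-joint arm with a two-finger parallel gripper is mounted at the origin on the work surface. World frame = base frame: x ahead of the robot, y to its left, z up, the work surface at z = 0. Lengths are in m, angles in rad, forces in N, time in s.
With the tool pointing down it reaches from about 0.375 to 0.9 m from the base axis. Payload 3.1 kg.
Tool frame: the origin (TCP) lies at the very end of the fingers, on their centre line; the grasp point (between the pads) lies 19 mm behind it; z points along the fingers, y is the direction in which the jaws open and shut (so a half turn about z gives the same grasp; the last joint's range is limited). The gripper opens to 87 mm and grips with 3 to 60 N. Pads are 19 mm wide; open, the fingers measure 117 mm over their backs; the gripper's body (75 mm by 190 mm) begins 51 mm behind the grasp point.
Start: joints at [-1.391, 0.527, 1.433, -0, 1.181, -0.178], TCP at [0.219, -0.585, 0.223] pointing down, gripper open.
Joint ranges: [-3.08, 3.08], [-0.75, 2.2], [0.22, 2.44], [-1.43, 4.57], [0, 2.65], [-2.85, 2.85]. Speed limits (rad/s): [2.79, 2.79, 3.14, 3.14, 3.14, 3.14].

### API

Orientations are given as a rotation vector (axis times angle).
In Python, from workcell import arm gives the robot as it stands. The module is installed in compiled form; this text tells all that it offers.
- The arm moves only by the tool play_rows, never from a script. Its argument "moves" is one flat list of numbers, 7 for each row, row after row: the turn, a rotation vector about the tool's x, y, z in rad, then the shift along the tool's x, y, z in cm, then the opening, from 0 (shut) to 1 (fully open). In form: [wx, wy, wz, dx, dy, dz, grip, wx, wy, wz, dx, dy, dz, grip, ...]. A call has 1 to 10 rows; each row is the pose to reach, as a shift and turn from the pose commanded when the call began, along the tool's axes at that moment; what a row does not reach only later rows make up. A row lasts 1/10 s, in which the tool goes at most 50 mm and 8.59 degrees, less where a joint would pass 70% of its speed; a pose out of reach is approached as far as the arm can. A call with a gripper value outside its range is refused whole. The fingers move at their own pace and stop on an object; the grip force is fixed at half the most. Time passes only in rows, so rows that repeat a pose let the fingers close. It gives the time, the measured TCP pose, the force and the opening at its end, in the units of the state.
- arm.state(): the state, without advancing time (a new reading comes with each control period).
- arm.read_camera(name): name is "side" or "top"; returns a dict with "image" (384x512x3 uint8, red, green, blue), "fx", "fy", "cx", "cy" (pixels), "T" (4x4, takes a point from camera to world coordinates). Camera axes: x right, y up, looking along -z (the intrinsics and any distortion apply to the point x, -y, -z); pixel columns grow to the right and rows downward; lengths in m; the calibration is good to about 2 mm. A picture is of the moment at which its call begins. There is no depth.
- arm.job_done(): hands the job in, once; it reports no verdict.
Trained networks look in a picture, given as the dict that the camera call returned (one of the last four; its "shot" number tells which), for a name from the list of things; names that differ only in an ending like _2 or _b are one class to them, and where a whole thing is asked for, a point or a joint stands for the part that bears it (a point fixed in the world has none). Each returns a list of dicts, best first, with "p" (0 to 1); they miss things now and then, are a little off and sometimes report something else, mostly with a low value. They report only what shows in the picture. A call takes as long as a camera call. They do not tell look-alikes from the thing itself.
- arm.search_frame(picture, query): "extent" ([left, top, right, bottom] in pixels, round what is visible of it).
The state is a dict: "t": time; "qpos": joint angles; "dq": joint speeds; "effort": joint torques, N m; "position": TCP position; "ee_rot": TCP orientation; "contact_force": force on the tool from outside, world axes, zero at the start; "torque": the same for the moment, N m; "width": opening from 0.0 (shut) to 1.0 (fully open).
Only numpy, scipy, OpenCV 4.12 (cv2) and the standard library are available. Lean on these libraries where they do the work, as an engineer would, in place of code of your own. Each camera call takes 0.05 s, during which the arm holds its last target. There are 200 camera calls.

### The job

Lift the broken driver pod off the bed of the pressing jig and drop it into the cardboard reject carton. Then put the good large driver pod on the bed, its plain end square and centred against the square steel pad on the back of the lamp, and push until the pointer of the sprung lamp carriage stands midway between its two marker pins (12 mm in, about 9 N), never running the carriage to its end stop. Leave everything else where it is, and finish while still holding the pod there with that steady push, so that a colleague can drive the screws.

Things in the scene. Friction and masses are not known exactly. Their poses are not given: they have to be found in the camera images.
- jig: Fixed pressing jig, aluminium base 260 x 130 x 12 mm. Origin: centre of its underside; x is the pushing direction, towards the lamp and roughly away from the robot (yaw within 0.25 rad), z up. Bed: white flat block, x -110 to +12, y -28 to +28 mm, top 30 mm above the table, nothing beside it but the base. Fixed end post at x +114 to +130 mm, top 57 mm.
- carriage (a joint): Travel of the sprung lamp carriage along the jig's x, in m: 0 at rest, end stop at 0.024. It takes 3 N to start moving and 0.5 N more per mm (9 N at 0.012). A thin pointer rod on its -y side moves past two upright marker pins on the jig (at jig x +55 and +69 mm, y -59 mm, tops at 64 mm): 5 mm short of the first at rest, midway between them at 0.012.
- pad_face (a point): Centre of the flat face of the square steel pad (56 x 56 mm) on the back of the lamp; the face looks along the jig's -x. At rest it is at jig x +20 mm, y 0, 55 mm above the table; it moves with the carriage; axes as the jig's. Behind it is the lamp, a grey finned drum of 86 mm diameter along x, top 111 mm above the table.
- pod: Good driver pod: aluminium box 90 (x) x 50 (y) x 50 (z) mm with 2 mm ribs on top, 0.25 to 0.5 kg, loose on the rubber mat. Origin: centre of its underside; z up. The +x end is plain and goes against the pad; on the -x end is a brass cable gland, 22 mm diameter, 18 mm long, 25 mm up. It stands upright, plain end away from the robot, yaw within 0.6 rad.
- pod_front (a point): Centre of the pod's plain end: 45 mm along the pod's x from its origin and 25 mm above its underside.
- reject: Broken driver pod, loose on the jig's bed at the start: aluminium box 90 x 50 x 50 mm, up to 0.45 kg, no gland, and its upper rear corner is broken away (the 26 mm nearest its -x end are only 30 mm high; full height from x -19 to +45 mm). Origin: centre of its underside; x roughly along the jig's x.
- carton: Fixed open cardboard reject carton, 220 (x) x 200 (y) x 100 (z) mm outside, walls 5 mm, to the left or right of the jig. Origin: centre of its underside.
- mat: Fixed flat black rubber mat 210 (x) x 250 (y) x 4 mm on the other side of the jig; the good pod and the small pod stand on it. Origin: centre of its underside.
- small_pod: Bystander: a pod of a smaller model, aluminium, 60 x 40 x 36 mm with a thin gland 16 mm diameter, 14 mm long on its -x end, on the mat beside the good pod. Origin: centre of its underside.
- screwdriver: Bystander: screwdriver lying across, on the table between robot and jig. Origin: on its axis, underside.
- tape: Bystander: roll of tape lying flat, 80 mm diameter, 24 mm high, beside the far end of the jig. Origin: centre of its underside.
- screw_cup: Bystander: grey cup of screws, 64 mm diameter, 40 mm high, on the table beside the far end of the jig. Origin: centre of its underside.
There are look-alikes about, which are no part of the job. What is shaped like the reject but orange or red is not meant.

How it is judged:
By the outcome, as a careful person would: the job done as asked, in the order asked, and still so for the second after the job is handed in, while the arm keeps its last pose, push and grip.
It also fails if it takes over 72 s, if anything falls off the work surface, if the arm or the gripper's body presses on something with over 40 N, if the wrist force passes 120 N, or if a joint passes its speed limit or range.

## Working session

There is one attempt and no reset: what is moved stays moved. The work goes in short steps, Python scripts to look and compute and a tool call to move; the robot and the scene stay as the last step left them, time stands still between calls to the robot, and variables do not carry over. Pictures are saved under pics/ and viewed, about 8 in all and at most 12, crops included, and the job is handed in when it is done.

Besides the shell and the picture viewer there is one more tool, called after "Emit:" as a command line: name --argument value ..., lists and objects as JSON in quotes. play_rows: Moves the arm, as the interface text tells. Its arguments: {"type":"object","properties":{"moves":{"type":"array"}},"required":["moves"]}

```bash
mkdir -p pics; cat > h.py <<'E'
import numpy as np, cv2
from workcell import arm
from scipy.spatial.transform import Rotation as R
def shot(name,save=None):
    p=arm.read_camera(name)
    if save: cv2.imwrite('pics/'+save,cv2.cvtColor(p['image'],cv2.COLOR_RGB2BGR))
    return p
def ray(p,u,v):
    d=np.array([(u-p['cx'])/p['fx'],-(v-p['cy'])/p['fy'],-1.]); T=np.array(p['T'])
    return T[:3,3],T[:3,:3]@d
def at_z(p,u,v,z):
    o,d=ray(p,u,v); return o+d*(z-o[2])/d[2]
def proj(p,X):
    T=np.array(p['T']); c=T[:3,:3].T@(np.asarray(X)-T[:3,3])
    return np.array([p['cx']+p['fx']*c[0]/-c[2], p['cy']-p['fy']*c[1]/-c[2]])
E
python3 - <<'E'
from h import *
s=arm.state(); print({k:np.round(v,3).tolist() for k,v in s.items()})
ims=[]
for n in ['side','top']:
    p=shot(n,n+'0.png'); print(n,p.keys(),[round(p[k],1) for k in('fx','fy','cx','cy')],np.round(p['T'],3).tolist())
    for q in ['jig','carriage','pad_face','pod','reject','carton','mat','small_pod','screwdriver','tape','screw_cup']:
        print(q,[(np.round(r['extent']).tolist(),round(r['p'],2)) for r in arm.search_frame(p,q)[:4]])
E
```

```text
{'t': 0.0, 'qpos': [-1.392, 0.528, 1.434, 0.0, 1.181, -0.178], 'dq': [0.002, -0.0, 0.0, 0.0, -0.001, 0.001], 'effort': [0.001, -44.004, -17.659, 0.063, 0.058, -0.0], 'position': [0.219, -0.585, 0.222], 'ee_rot': [-3.089, -0.559, -0.0], 'contact_force': [1.212, -0.448, 0.538], 'torque': [0.024, 0.009, 0.027], 'width': 0.997}
side dict_keys(['image', 'fx', 'fy', 'cx', 'cy', 'T', 'shot']) [408.5, 408.5, 253.5, 192.7] [[-0.888, 0.253, -0.384, 0.049], [-0.46, -0.491, 0.74, 0.828], [-0.001, 0.834, 0.552, 0.713], [0.0, 0.0, 0.0, 1.0]]
jig [([178.0, 166.0, 273.0, 218.0], 0.82)]
carriage [([199.0, 166.0, 224.0, 202.0], 0.77), ([216.0, 157.0, 237.0, 172.0], 0.58)]
pad_face [([197.0, 166.0, 222.0, 203.0], 0.66), ([246.0, 153.0, 324.0, 201.0], 0.51), ([283.0, 146.0, 312.0, 169.0], 0.16)]
pod [([281.0, 144.0, 308.0, 170.0], 0.97)]
reject [([234.0, 131.0, 260.0, 149.0], 0.75), ([229.0, 178.0, 265.0, 201.0], 0.59), ([326.0, 192.0, 359.0, 210.0], 0.59)]
carton [([126.0, 216.0, 254.0, 334.0], 0.63), ([199.0, 165.0, 222.0, 204.0], 0.27)]
mat [([248.0, 151.0, 327.0, 200.0], 0.69)]
small_pod [([266.0, 1
[... 487 characters left out ...]
, 0.6), ([109.0, 162.0, 184.0, 237.0], 0.31)]
carriage [([233.0, 140.0, 267.0, 160.0], 0.83)]
pad_face [([232.0, 138.0, 262.0, 164.0], 0.94)]
pod [([332.0, 180.0, 360.0, 211.0], 0.58)]
reject [([348.0, 115.0, 380.0, 143.0], 0.81), ([291.0, 248.0, 319.0, 272.0], 0.66), ([246.0, 167.0, 266.0, 201.0], 0.61), ([235.0, 137.0, 264.0, 162.0], 0.53)]
carton [([110.0, 163.0, 184.0, 235.0], 0.93)]
mat [([278.0, 158.0, 364.0, 232.0], 0.74)]
small_pod [([298.0, 181.0, 315.0, 202.0], 0.76), ([296.0, 122.0, 319.0, 146.0], 0.39), ([250.0, 168.0, 267.0, 201.0], 0.17)]
screwdriver [([230.0, 233.0, 268.0, 244.0], 0.5)]
tape [([292.0, 119.0, 320.0, 147.0], 0.8)]
screw_cup [([234.0, 135.0, 263.0, 163.0], 0.39)]
```

View pics/side0.png

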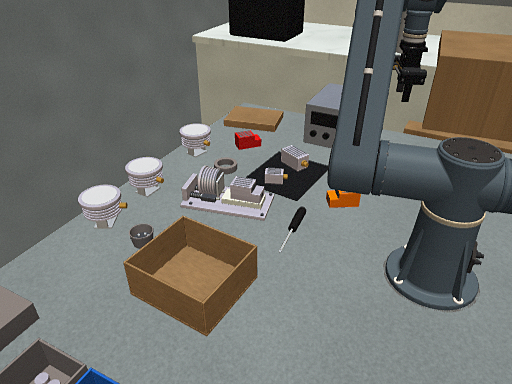

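View pics/top0.png

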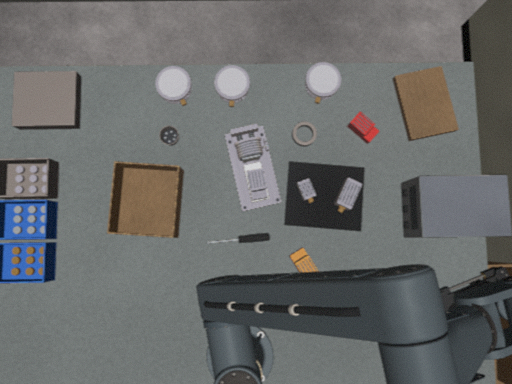

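```bash
python3 - <<'E'
import cv2
t=cv2.imread('pics/top0.png')[115:235,220:370]; s=cv2.imread('pics/side0.png')[135:225,175:325]
cv2.imwrite('pics/tc.png',cv2.resize(t,None,fx=5,fy=5,interpolation=cv2.INTER_CUBIC))
cv2.imwrite('pics/sc.png',cv2.resize(s,None,fx=5,fy=5,interpolation=cv2.INTER_CUBIC))
E
```

```text
(no output)
```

View pics/tc.png

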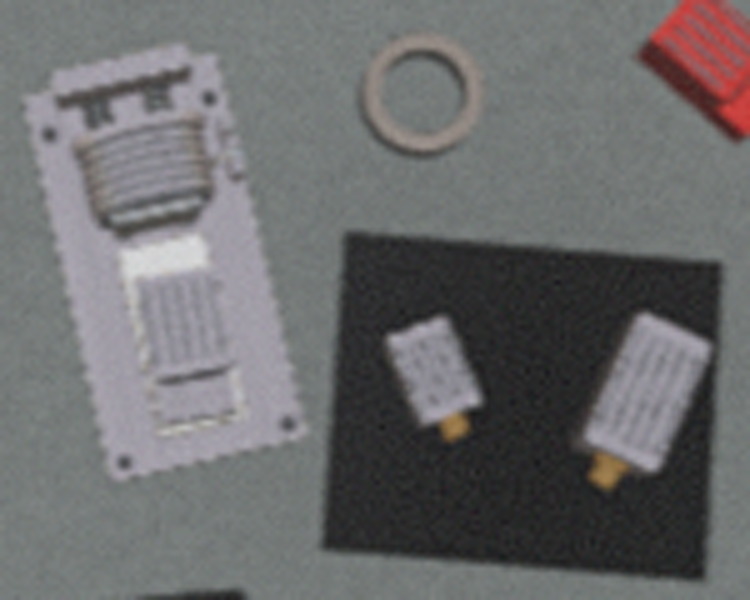

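View pics/sc.png

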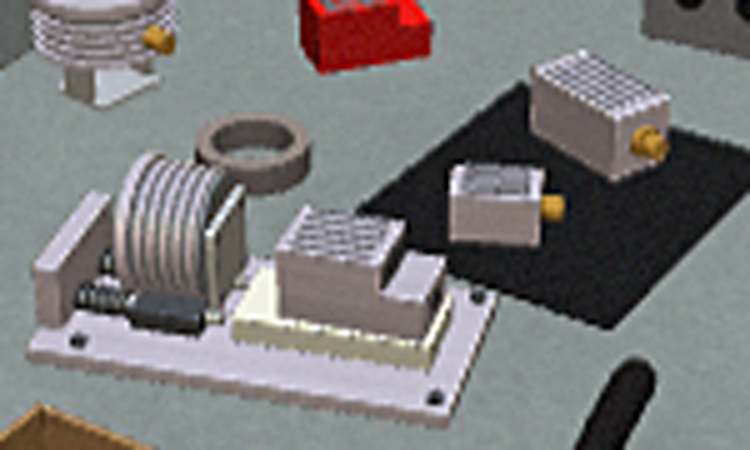

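```bash
cat > fit.py <<'E'
from h import *
from scipy.optimize import least_squares
def fit(obs,z0,x0):
    # obs: list of (pic,u,v,(x,y,z) local)
    def f(q):
        c,s=np.cos(q[2]),np.sin(q[2])
        return np.concatenate([proj(p,[q[0]+c*X[0]-s*X[1],q[1]+s*X[0]+c*X[1],z0+X[2]])-[u,v] for p,u,v,X in obs])
    r=least_squares(f,x0,x_scale=[.01,.01,.1],loss='soft_l1'); return r.x,np.round(f(r.x),1)
E
python3 - <<'E'
from fit import *
T=shot('top');S=shot('side')
t=lambda x,y,X:(T,219.6+x/5,114.6+y/5,np.array(X)/1000)
s=lambda x,y,X:(S,174.6+x/5,134.6+y/5,np.array(X)/1000)
J=[t(112,480,(-130,65,12)),t(308,432,(-130,-65,12)),t(25,97,(130,65,12)),s(445,412,(-130,65,12)),s(498,293,(-130,-65,12)),s(28,350,(130,65,12))]
P=[t(645,312,(45,25,50)),t(713,345,(45,-25,50)),t(658,475,(-45,-25,50)),t(588,432,(-45,25,50)),s(532,72,(45,25,50)),s(612,122,(-45,25,50)),s(668,98,(-45,-25,50)),s(585,50,(45,-25,50))]
Q=[t(138,278,(45,25,50)),t(218,268,(45,-25,50)),t(230,370,(-19,-25,50)),t(155,380,(-19,25,50)),t(160,425,(-45,25,30)),t(240,408,(-45,-25,30)),s(280,255,(45,25,50)),s(310,207,(45,-25,50)),s(380,288,(-19,25,50)),s(403,222,(-19,-25,50)),s(445,257,(-45,-25,30))]
for n,o,z in(('jig',J,0),('pod',P,.004),('rej',Q,.03)):
    r=fit(o,z,[.5,0,0]); print(n,np.round(r[0],4),r[1])
for u,v in((112,163),(182,166),(179,237),(110,235)): print('carton',at_z(T,u,v,.1).round(3))
for n,z,(u,v) in(('small',.04,(307,190)),('tape',.02,(305,133)),('cup',.04,(170,135)),('drv',.015,(255,238))): print(n,at_z(T,u,v,z).round(3))
E
```

```text
jig [ 0.5927 -0.0472  0.2159] [ 0.2  0.5  0.3  1.  -0.3 -0.1  0.1  0.2 -0.4 -0.4 -1.1 -0.9]
pod [ 0.5018 -0.3499 -0.4731] [-0.1 -0.2  0.7  0.2 -0.4 -0.2 -0.9  1.3 -0.6 -1.   0.2 -0.9  0.2 -0.2
 -0.2 -0.4]
rej [ 0.5316 -0.0599  0.1511] [-0.3  0.5 -0.3 -0.1  0.7 -0.2 -0.3  0.4  0.   0.3 -0.2  1.1 -1.3 -1.7
 -1.2 -0.6 -0.5 -4.5  0.5 -0.   0.4  0.2]
carton [0.598 0.382 0.1  ]
carton [0.586 0.169 0.1  ]
carton [0.371 0.177 0.1  ]
carton [0.38  0.383 0.1  ]
small [ 0.515 -0.218  0.04 ]
tape [ 0.704 -0.219  0.02 ]
cup [0.697 0.217 0.04 ]
drv [ 0.365 -0.052  0.015]
```

Candidates for the reject: the grey notched box on the jig bed (top 257,183), red one (363,127), orange one (303,260). The grey one on the bed is meant (colour and place). Pods: the large one (349,195) fits rather than the small one (307,191). Carton is left, at about (0.484, 0.278).

```bash
cat >> h.py <<'E'
def to(x,y,z,yaw,cmd=None):
    s=arm.state(); P=s['position'] if cmd is None else cmd[0]; M=R.from_rotvec(s['ee_rot'])
    if cmd is not None: M=R.from_euler('z',cmd[1])*R.from_euler('x',np.pi)
    G=R.from_euler('z',yaw)*R.from_euler('x',np.pi)
    print('turn',(M.inv()*G).as_rotvec().round(3),'shift cm',(M.inv().apply(np.array([x,y,z])-P)*100).round(2))
    X=M.as_matrix()[:,0]; print('now',np.round(s['position'],4),'yaw',np.arctan2(X[1],X[0]).round(4),'F',np.round(s['contact_force'],2),'t',round(s['t'],2),'w',round(s['width'],3))
def loc(o,d): # point in frame (x,y,yaw)
    c,s=np.cos(o[2]),np.sin(o[2]); return np.array([o[0]+c*d[0]-s*d[1],o[1]+s*d[0]+c*d[1]])
E
python3 - <<'E'
from h import *
g=loc((.5316,-.0599,.1511),(.013,0)); print(g)
to(*g,.222,.151)
E
```

```text
[ 0.54445188 -0.05794317]
turn [0.    0.    0.207] shift cm [ 48.97 -38.     0.05]
now [ 0.2189 -0.5854  0.2226] yaw 0.3578 F [ 0.08 -0.48 -0.47] t 1.3 w 0.996
```

Emit:
play_rows --moves '[0,0,0.207,49,-38,0,1,0,0,0.207,49,-38,0,1,0,0,0.207,49,-38,0,1,0,0,0.207,49,-38,0,1,0,0,0.207,49,-38,0,1,0,0,0.207,49,-38,0,1,0,0,0.207,49,-38,0,1,0,0,0.207,49,-38,0,1,0,0,0.207,49,-38,0,1,0,0,0.207,49,-38,0,1]'

```text
t: 2.3
position: [0.4826, -0.1583, 0.2229]
ee_rot: [3.132, 0.236, 0.001]
contact_force: [1.0, -1.4, 0.1]
width: 1.0
```

```bash
python3 - <<'E'
from h import *
to(.5445,-.0579,.12,.151)
E
```

```text
turn [ 0.001 -0.001 -0.   ] shift cm [ 7.61 -9.   10.29]
now [ 0.4826 -0.1583  0.2229] yaw 0.1506 F [ 0.97 -1.41  0.06] t 2.3 w 1.0
```

Emit:
play_rows --moves '[0,0,0,7.6,-9,5,1,0,0,0,7.6,-9,8,1,0,0,0,7.6,-9,8,1,0,0,0,7.6,-9,10,1,0,0,0,7.6,-9,10,1,0,0,0,7.6,-9,10,1]'

```text
t: 2.9
position: [0.5433, -0.0597, 0.1226]
ee_rot: [-3.133, -0.237, 0.001]
contact_force: [-0.8, -0.5, -0.3]
width: 0.999
```

```bash
python3 - <<'E'
from h import *
to(.5445,-.0579,.042,.151)
S=shot('side');T=shot('top')
a=cv2.resize(S['image'][130:230,170:330],None,fx=4,fy=4,interpolation=cv2.INTER_CUBIC)
b=cv2.resize(T['image'][110:210,215:295],None,fx=4,fy=4,interpolation=cv2.INTER_CUBIC)
cv2.imwrite('pics/g1.png',cv2.cvtColor(cv2.resize(np.hstack([a,b]),(768,320)),cv2.COLOR_RGB2BGR)) if 0 else cv2.imwrite('pics/g1.png',cv2.cvtColor(a,cv2.COLOR_RGB2BGR))
E
```

```text
turn [-0.  0. -0.] shift cm [ 0.15 -0.16  8.06]
now [ 0.5433 -0.0597  0.1226] yaw 0.1509 F [-0.8  -0.51 -0.35] t 2.9 w 0.999
```

View pics/g1.png

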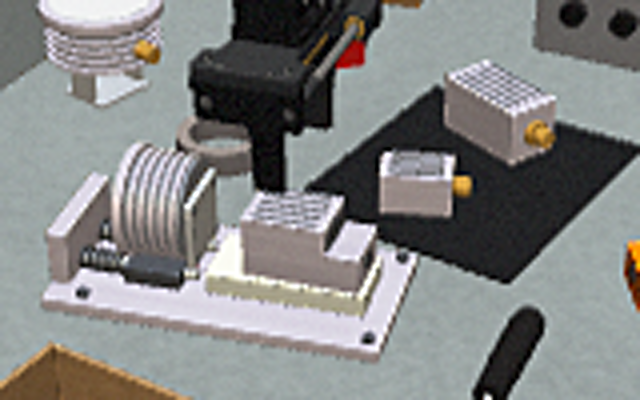

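```bash
python3 - <<'E'
from h import *
S=shot('side')
o=(.5433,-.0597,.151)
for d in (-.05,0,.05):
    x,y=loc(o,(0,d)); print(d,[((proj(S,[x,y,z])-[169.6,129.6])*4).round() for z in(.1226,.2)])
E
```

```text
-0.05 [array([317., 124.]), array([316.,  29.])]
0 [array([294., 156.]), array([292.,  59.])]
0.05 [array([269., 190.]), array([266.,  91.])]
```

The near and far fingertips sit where projected (270,190 and 318,124), so calibration is consistent. Descend and grip.

Emit:
play_rows --moves '[0,0,0,0.1,-0.1,3,1,0,0,0,0.1,-0.1,6,1,0,0,0,0.1,-0.1,8,1,0,0,0,0.1,-0.1,8,1,0,0,0,0.1,-0.1,8,1,0,0,0,0.1,-0.1,8,0,0,0,0,0.1,-0.1,8,0,0,0,0,0.1,-0.1,8,0,0,0,0,0.1,-0.1,8,0,0,0,0,0.1,-0.1,8,0]'

```text
t: 4.05
position: [0.5443, -0.0585, 0.0429]
ee_rot: [3.132, 0.237, 0.001]
contact_force: [0.8, -0.3, -0.3]
width: 0.632
```

Emit:
play_rows --moves '[0,0,0,0,0,0,0,0,0,0,0,0,0,0,0,0,0,0,0,0,0]'

```text
t: 4.35
position: [0.5442, -0.0584, 0.0427]
ee_rot: [3.133, 0.237, 0.0]
contact_force: [-0.8, 0.6, 3.6]
width: 0.569
```

Emit:
play_rows --moves '[0,0,0,0,0,-4,0,0,0,0,0,0,-8,0,0,0,0,0,0,-12,0,0,0,0,0,0,-15,0,0,0,0,0,0,-15,0]'

```text
t: 4.85
position: [0.5467, -0.0591, 0.196]
ee_rot: [3.129, 0.237, 0.013]
contact_force: [0.6, 0.4, -4.8]
width: 0.569
```

```bash
python3 - <<'E'
from h import *
to(.497,.279,.19,.05)
E
```

```text
turn [ 0.003 -0.008  0.101] shift cm [  0.17 -34.18   0.47]
now [ 0.5467 -0.0591  0.196 ] yaw 0.1509 F [ 0.62  0.39 -4.76] t 4.85 w 0.569
```

Emit:
play_rows --moves '[0,0,0.1,0,-34,0.3,0,0,0,0.1,0,-34,0.3,0,0,0,0.1,0,-34,0.3,0,0,0,0.1,0,-34,0.3,0,0,0,0.1,0,-34,0.3,0,0,0,0.1,0,-34,0.3,0,0,0,0.1,0,-34,0.3,0,0,0,0.1,0,-34,0.3,0,0,0,0.1,0,-34,0.3,0,0,0,0.1,0,-34,0.3,0]'

```text
t: 5.85
position: [0.492, 0.2765, 0.1877]
ee_rot: [3.139, 0.079, -0.006]
contact_force: [-0.4, 0.2, -4.5]
width: 0.578
```

```bash
python3 - <<'E'
from h import *
to(.497,.279,.06,.05)
shot('side','c1.png')
E
```

```text
turn [0.002 0.004 0.   ] shift cm [ 0.55 -0.24 12.77]
now [0.492  0.2765 0.1877] yaw 0.0504 F [-0.37  0.23 -4.51] t 5.85 w 0.578
```

View pics/c1.png

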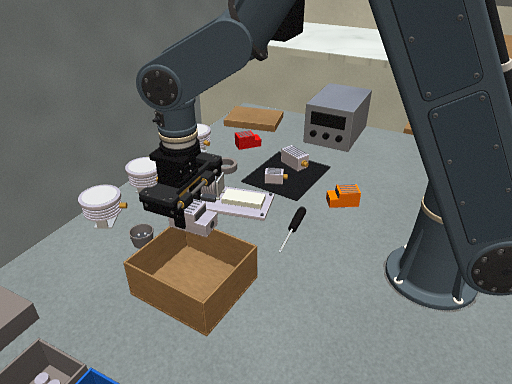

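The reject is held (203,220) over the carton, and the bed (243,197) is empty. Lower and release.

Emit:
play_rows --moves '[0,0,0,0.5,-0.2,4,0,0,0,0,0.5,-0.2,8,0,0,0,0,0.5,-0.2,12,0,0,0,0,0.5,-0.2,12.7,0,0,0,0,0.5,-0.2,12.7,0,0,0,0,0.5,-0.2,12.7,1,0,0,0,0.5,-0.2,12.7,1,0,0,0,0.5,-0.2,12.7,1,0,0,0,0.5,-0.2,12.7,1,0,0,0,0.5,-0.2,12.7,1]'

```text
t: 6.9
position: [0.4985, 0.2802, 0.0636]
ee_rot: [-3.14, -0.08, -0.003]
contact_force: [-0.4, -0.5, 0.2]
width: 0.934
```

Emit:
play_rows --moves '[0,0,0,0,0,-4,1,0,0,0,0,0,-8,1,0,0,0,0,0,-12,1,0,0,0,0,0,-15,1,0,0,0,0,0,-15,1]'

```text
t: 7.4
position: [0.501, 0.2812, 0.2178]
ee_rot: [-3.137, -0.08, -0.017]
contact_force: [0.4, 0.1, 0.2]
width: 1.001
```

```bash
python3 - <<'E'
from h import *
g=loc((.5018,-.3499,-.4731),(-.012,0)); print(g)
to(*g,.17,-.473)
E
```

```text
[ 0.49111808 -0.34443222]
turn [-0.006 -0.01   0.524] shift cm [-4.24 62.44  4.54]
now [0.501  0.2812 0.2178] yaw 0.0512 F [0.36 0.15 0.24] t 7.4 w 1.001
```

Emit:
play_rows --moves '[0,0,0.524,-4.2,62.4,2,1,0,0,0.524,-4.2,62.4,2,1,0,0,0.524,-4.2,62.4,2,1,0,0,0.524,-4.2,62.4,2,1,0,0,0.524,-4.2,62.4,2,1,0,0,0.524,-4.2,62.4,2,1,0,0,0.524,-4.2,62.4,2,1,0,0,0.524,-4.2,62.4,2,1,0,0,0.524,-4.2,62.4,2,1,0,0,0.524,-4.2,62.4,2,1]'

```text
t: 8.4
position: [0.4888, -0.2213, 0.1956]
ee_rot: [-3.053, 0.736, 0.002]
contact_force: [0.7, 1.7, -0.4]
width: 0.999
```

```bash
python3 - <<'E'
from h import *
to(.4911,-.3444,.1,-.473)
E
```

```text
turn [-0.     0.002 -0.   ] shift cm [ 5.84 10.85  9.55]
now [ 0.4888 -0.2213  0.1956] yaw -0.4734 F [ 0.68  1.72 -0.35] t 8.4 w 0.999
```

Emit:
play_rows --moves '[0,0,0,5.8,10.8,4,1,0,0,0,5.8,10.8,7,1,0,0,0,5.8,10.8,8,1,0,0,0,5.8,10.8,9.5,1,0,0,0,5.8,10.8,9.5,1,0,0,0,5.8,10.8,9.5,1]'

```text
t: 9.0
position: [0.4916, -0.3414, 0.1008]
ee_rot: [-3.053, 0.736, 0.003]
contact_force: [0.1, -0.8, 0.2]
width: 1.001
```

```bash
python3 - <<'E'
from h import *
to(.4911,-.3444,.028,-.473)
S=shot('side');T=shot('top')
crop=lambda p,u,v:cv2.resize(p['image'][v:v+100,u:u+100],None,fx=4,fy=4,interpolation=cv2.INTER_CUBIC)
cv2.imwrite('pics/g2.png',cv2.cvtColor(np.hstack([crop(S,240,90),crop(S,150,215)]),cv2.COLOR_RGB2BGR))
for q in('reject','pod'):print(q,[(np.round(r['extent']).tolist(),round(r['p'],2)) for r in arm.search_frame(S,q)])
E
```

```text
turn [-0.001  0.002 -0.   ] shift cm [0.11 0.3  7.28]
now [ 0.4916 -0.3414  0.1008] yaw -0.4731 F [ 0.11 -0.77  0.19] t 9.0 w 1.001
reject [([171.0, 257.0, 218.0, 294.0], 0.86), ([233.0, 132.0, 260.0, 151.0], 0.79), ([327.0, 192.0, 332.0, 207.0], 0.49)]
pod [([285.0, 146.0, 310.0, 171.0], 0.66)]
```

View pics/g2.png

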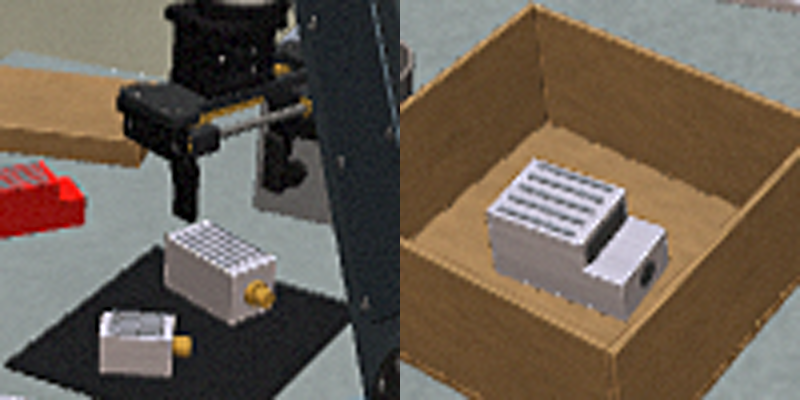

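Reject lies upright inside the carton (right half). Fingers straddle the large pod; descend and grip.

Emit:
play_rows --moves '[0,0,0,0.1,0.2,3,1,0,0,0,0.1,0.2,6,1,0,0,0,0.1,0.2,8.4,1,0,0,0,0.1,0.2,8.4,1,0,0,0,0.1,0.2,8.4,1,0,0,0,0.1,0.2,8.4,0,0,0,0,0.1,0.2,8.4,0,0,0,0,0.1,0.2,8.4,0,0,0,0,0.1,0.2,8.4,0,0,0,0,0.1,0.2,8.4,0]'

```text
t: 10.2
position: [0.4923, -0.3447, 0.018]
ee_rot: [3.054, -0.736, 0.001]
contact_force: [0.2, 0.4, 0.4]
width: 0.634
```

Emit:
play_rows --moves '[0,0,0,0,0,0,0,0,0,0,0,0,0,0,0,0,0,0,0,0,0,0,0,0,0,0,0,0]'

```text
t: 10.6
position: [0.4921, -0.3448, 0.0178]
ee_rot: [3.054, -0.736, 0.0]
contact_force: [-1.3, -1.2, 3.0]
width: 0.569
```

Emit:
play_rows --moves '[0,0,0,0,0,-3,0,0,0,0,0,0,-7,0,0,0,0,0,0,-10,0,0,0,0,0,0,-13,0,0,0,0,0,0,-13,0,0,0,0,0,0,-13,0]'

```text
t: 11.2
position: [0.4916, -0.3438, 0.1464]
ee_rot: [-3.053, 0.736, 0.002]
contact_force: [0.2, -0.1, -5.5]
width: 0.574
```

```bash
python3 - <<'E'
from h import *
to(.5,-.3,.15,.216)
T=shot('top','t2.png')
c=cv2.resize(T['image'][110:220,215:375],None,fx=5,fy=5,interpolation=cv2.INTER_CUBIC)
cv2.imwrite('pics/t2c.png',cv2.cvtColor(c,cv2.COLOR_RGB2BGR))
E
```

```text
turn [-0.001  0.001 -0.689] shift cm [-1.25 -4.28 -0.35]
now [ 0.4916 -0.3438  0.1464] yaw -0.4733 F [ 0.16 -0.12 -5.54] t 11.2 w 0.574
```

View pics/t2c.png

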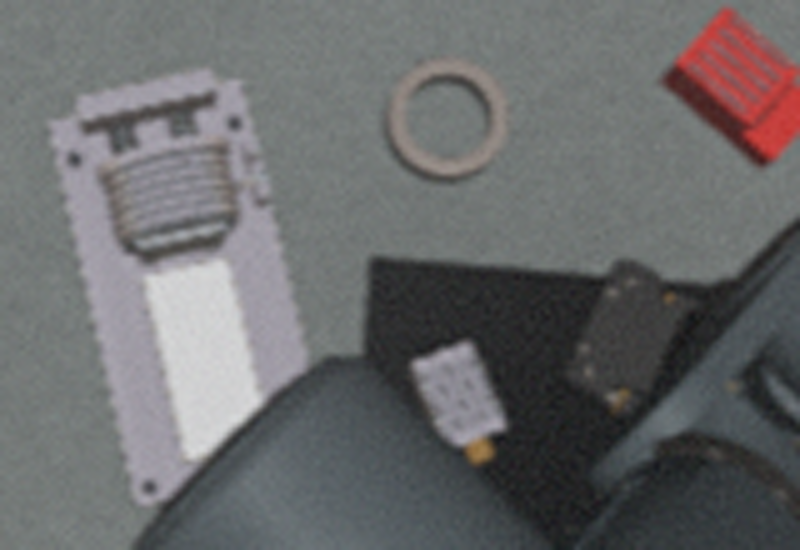

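```bash
cat > ref.py <<'E'
from fit import *
from scipy.optimize import minimize
from scipy.ndimage import map_coordinates
def edge_score(p,img,q,z0,edges,w=1.2):
    tot=0
    for A,B,n in edges: # n outward local dir
        t=np.linspace(.04,.96,60)[:,None]; A,B=np.array(A)/1e3,np.array(B)/1e3
        L=A+t*(B-A); c,s=np.cos(q[2]),np.sin(q[2])
        def W(L): return np.stack([q[0]+c*L[:,0]-s*L[:,1],q[1]+s*L[:,0]+c*L[:,1],z0+L[:,2]],1)
        a=np.array([proj(p,x) for x in W(L)]); b=np.array([proj(p,x) for x in W(L+np.array([*n,0])*.001)])
        d=b-a; d/=np.linalg.norm(d,axis=1)[:,None]
        for k in (.4,.8,1.2,1.6):
            tot+=np.mean(map_coordinates(img,(a-d*k)[:,::-1].T,order=1)-map_coordinates(img,(a+d*k)[:,::-1].T,order=1))
    return tot
E
python3 - <<'E'
from ref import *
T=shot('top');S=shot('side')
I=cv2.imread('pics/top0.png',0).astype(float);IS=cv2.imread('pics/side0.png',0).astype(float)
E=[((-130,65,12),(130,65,12),(0,1)),((-130,-65,12),(105,-65,12),(0,-1)),((-130,-65,12),(-130,65,12),(-1,0))]
ES=[((-130,65,0),(130,65,0),(0,1)),((-130,-65,0),(-130,65,0),(-1,0))]
q0=[.5927,-.0472,.2159]
def best(f):
    rs=[minimize(lambda q:-f(q),q0,method='Nelder-Mead',options=dict(initial_simplex=np.array([q0,*(np.array(q0)+k*np.diag([.004,.004,.02]))]),xatol=1e-5)) for k in(1,-1)]
    return [(r.x.round(4),-r.fun.round(1)) for r in rs]
print('top',best(lambda q:edge_score(T,I,q,0,E)))
print('side',best(lambda q:edge_score(S,IS,q,0,ES)))
print('both',best(lambda q:edge_score(T,I,q,0,E)+edge_score(S,IS,q,0,ES)))
E
```

```text
top [(array([ 0.5936, -0.0462,  0.2135]), np.float64(354.5)), (array([ 0.5936, -0.0462,  0.2135]), np.float64(354.5))]
side [(array([ 0.5982, -0.0596,  0.2136]), np.float64(606.2)), (array([ 0.5982, -0.0596,  0.2136]), np.float64(606.2))]
both [(array([ 0.595 , -0.0461,  0.2159]), np.float64(558.8)), (array([ 0.595 , -0.0461,  0.2159]), np.float64(558.8))]
```

```bash
python3 - <<'E'
from h import *
g=loc((.5936,-.0465,.2145),(-.053,0)); print(g); to(*g,.146,.2145)
E
```

```text
[ 0.5418146  -0.05778152]
turn [-0.004  0.004 -0.688] shift cm [-8.460e+00 -2.772e+01 -2.000e-02]
now [ 0.4907 -0.3431  0.1448] yaw -0.4733 F [ 0.39  0.61 -4.67] t 11.35 w 0.576
```

Emit:
play_rows --moves '[0,0,-0.688,-8.5,-27.7,-0.3,0,0,0,-0.688,-8.5,-27.7,-0.3,0,0,0,-0.688,-8.5,-27.7,-0.3,0,0,0,-0.688,-8.5,-27.7,-0.3,0,0,0,-0.688,-8.5,-27.7,-0.3,0,0,0,-0.688,-8.5,-27.7,-0.3,0,0,0,-0.688,-8.5,-27.7,-0.3,0,0,0,-0.688,-8.5,-27.7,-0.3,0,0,0,-0.688,-8.5,-27.7,-0.3,0,0,0,-0.688,-8.5,-27.7,-0.3,0]'

```text
t: 12.35
position: [0.5425, -0.0605, 0.15]
ee_rot: [-3.124, -0.334, 0.001]
contact_force: [-0.4, -0.1, -5.1]
width: 0.572
```

Emit:
play_rows --moves '[0,0,0,0,0,0,0,0,0,0,0,0,0,0]'

```text
t: 12.55
position: [0.5426, -0.0602, 0.1505]
ee_rot: [-3.124, -0.334, 0.0]
contact_force: [-0.0, -0.1, -4.7]
width: 0.571
```

```bash
python3 - <<'E'
from h import *
g=loc((.5936,-.0465,.2145),(-.053,0)); to(*g,.045,.2145)
E
```

```text
turn [-0.     0.    -0.001] shift cm [-0.02 -0.26 10.55]
now [ 0.5426 -0.0602  0.1505] yaw 0.213 F [-0.02 -0.07 -4.74] t 12.55 w 0.571
```

Emit:
play_rows --moves '[0,0,-0.001,0,-0.25,3,0,0,0,-0.001,0,-0.25,6,0,0,0,-0.001,0,-0.25,9,0,0,0,-0.001,0,-0.25,9.7,0,0,0,-0.001,0,-0.25,9.7,0,0,0,-0.001,0,-0.25,9.7,0,0,0,-0.001,0,-0.25,9.7,0]'

```text
t: 13.25
position: [0.5436, -0.0573, 0.0551]
ee_rot: [3.122, 0.338, 0.005]
contact_force: [-0.0, -0.2, -4.6]
width: 0.573
```

```bash
python3 - <<'E'
from h import *
g=loc((.5936,-.0465,.2145),(-.053,0)); to(*g,.0435,.2145)
S=shot('side');T=shot('top')
crop=lambda p,u,v:cv2.resize(p['image'][v:v+75,u:u+75],None,fx=5.33,fy=5.33,interpolation=cv2.INTER_CUBIC)
cv2.imwrite('pics/p1.png',cv2.cvtColor(np.hstack([crop(S,180,150),crop(T,220,120)]),cv2.COLOR_RGB2BGR))
E
```

```text
turn [ 0.002 -0.003  0.001] shift cm [-0.18  0.01  1.16]
now [ 0.5436 -0.0573  0.0551] yaw 0.2157 F [-0.04 -0.23 -4.64] t 13.25 w 0.573
```

View pics/p1.png

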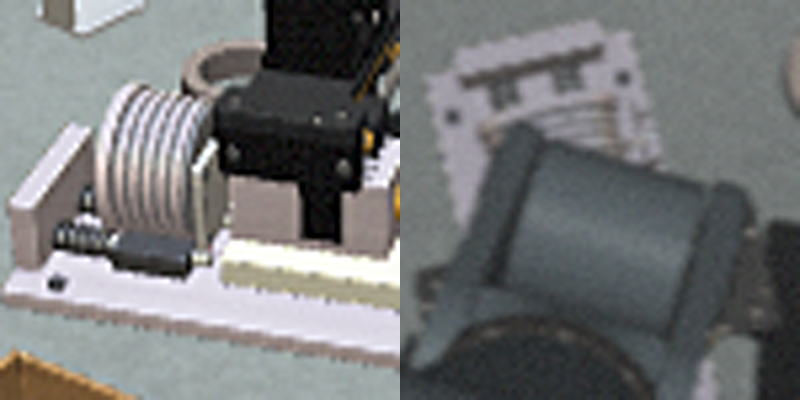

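Emit:
play_rows --moves '[0,0,0,-0.1,0,0.6,0,0,0,0,-0.1,0,1.1,0,0,0,0,-0.1,0,1.1,0,0,0,0,-0.1,0,1.1,0]'

```text
t: 13.75
position: [0.5415, -0.0571, 0.0432]
ee_rot: [3.123, 0.339, 0.001]
contact_force: [-1.1, 0.1, 4.4]
width: 0.571
```

```bash
python3 - <<'E'
from h import *
J=(.5936,-.0465,.2145)
g=loc(J,(-.053,0)); to(*g,.0435,.2145)
S=shot('side')
crop=lambda p,u,v:cv2.resize(p['image'][v:v+75,u:u+100],None,fx=8,fy=8,interpolation=cv2.INTER_CUBIC)
c=crop(S,180,150).copy()
P=lambda x,y,z:tuple(int(i) for i in (proj(S,[*loc(J,(x/1e3,y/1e3)),z/1e3])-[179.56,149.56])*8)
for a in[(-110,28,30),(12,28,30),(12,-28,30),(20,28,83),(20,28,27),(20,-28,83)]: cv2.circle(c,P(*a),4,(0,255,0),1)
s=arm.state();X=s['position']-np.array([*J[:2],0]);cc,ss=np.cos(J[2]),np.sin(J[2]);x=(cc*X[0]+ss*X[1])*1e3;y=(-ss*X[0]+cc*X[1])*1e3;print('tool in jig',x,y)
for a in[(x+56,y+25,80),(x+56,y+25,30),(x-34,y+25,30),(x-34,y+25,80)]: cv2.circle(c,P(*a),4,(255,0,0),1)
cv2.imwrite('pics/p2.png',cv2.cvtColor(c,cv2.COLOR_RGB2BGR))
E
```

```text
turn [ 0.001 -0.001  0.002] shift cm [ 0.01  0.07 -0.03]
now [ 0.5415 -0.0571  0.0432] yaw 0.2161 F [-1.12  0.15  4.38] t 13.75 w 0.571
tool in jig -53.14727986508996 0.7326738505235644
```

View pics/p2.png

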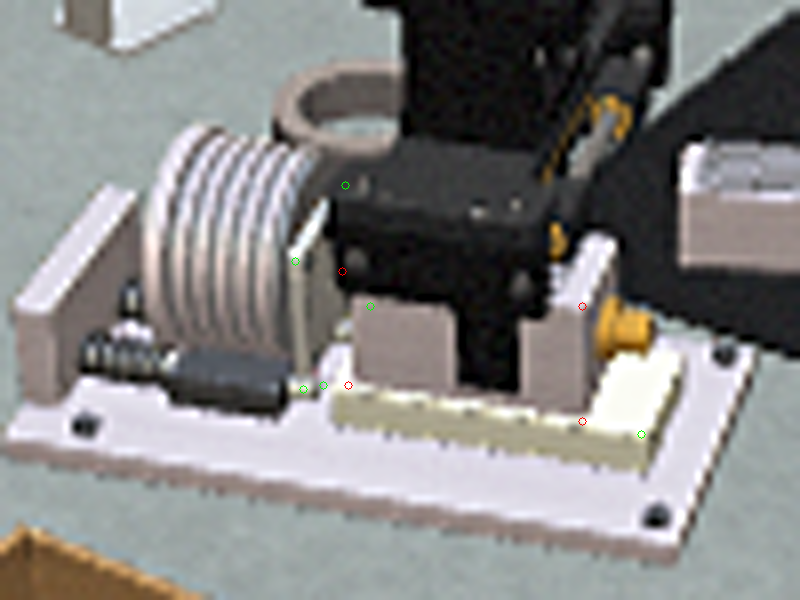

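```bash
python3 - <<'E'
from h import *
S=shot('side')
c=cv2.resize(S['image'][175:215,215:270],None,fx=14,fy=14,interpolation=cv2.INTER_CUBIC)
cv2.imwrite('pics/p3.png',cv2.cvtColor(c,cv2.COLOR_RGB2BGR))
for u in (227,230,233,247,249,251): print(u,[(v,*S['image'][v,u]) for v in range(192,212)] and ' '.join(f"{v}:{S['image'][v,u].sum()//3}/{int(S['image'][v,u,0])-int(S['image'][v,u,2])}" for v in range(194,210)))
E
```

```text
227 194:140/16 195:133/16 196:137/18 197:135/16 198:155/18 199:184/37 200:163/30 201:161/28 202:152/30 203:185/32 204:229/-9 205:226/-9 206:224/-8 207:220/-9 208:222/-8 209:226/-9
230 194:139/15 195:136/16 196:135/17 197:134/17 198:138/14 199:255/0 200:201/27 201:155/29 202:160/28 203:157/33 204:161/4 205:221/-12 206:227/-9 207:223/-10 208:222/-9 209:223/-6
233 194:141/14 195:139/17 196:129/18 197:134/17 198:132/17 199:204/10 200:200/36 201:170/31 202:157/27 203:154/28 204:179/41 205:225/-10 206:223/-11 207:222/-10 208:221/-7 209:220/-9
247 194:137/16 195:142/17 196:142/16 197:136/15 198:132/15 199:136/16 200:130/14 201:146/18 202:190/37 203:165/30 204:157/27 205:160/31 206:148/30 207:222/-13 208:223/-12 209:221/-10
249 194:138/17 195:140/15 196:139/20 197:140/14 198:136/14 199:135/14 200:132/16 201:171/19 202:252/9 203:185/31 204:156/25 205:156/27 206:153/32 207:206/-3 208:223/-12 209:222/-9
251 194:141/14 195:139/16 196:141/16 197:143/14 198:137/18 199:134/16 200:133/15 201:121/17 202:228/10 203:137/16 204:147/30 205:160/26 206:151/28 207:167/23 208:221/-11 209:225/-10
```

View pics/p3.png

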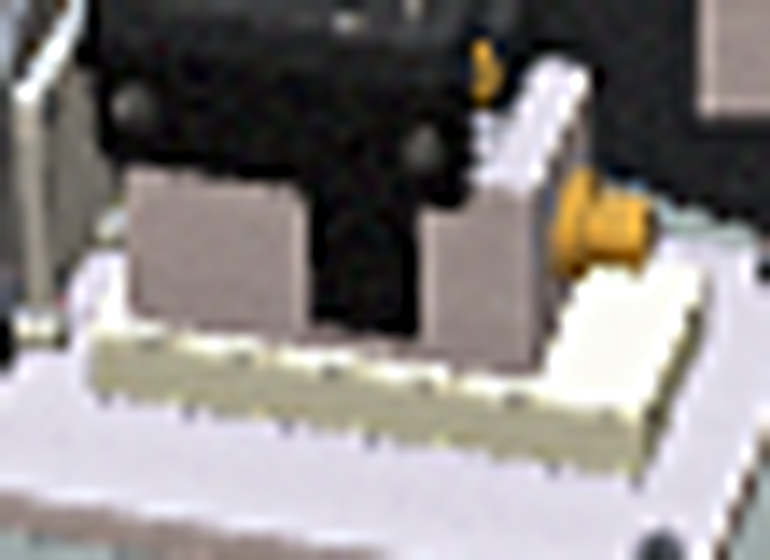

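Emit:
play_rows --moves '[0,0,0.001,0,0.07,-0.06,0,0,0,0.001,0.4,0.07,-0.06,0,0,0,0.001,0.8,0.07,-0.06,0,0,0,0.001,1.1,0.07,-0.06,0,0,0,0.001,1.3,0.07,-0.06,0,0,0,0.001,1.4,0.07,-0.06,0,0,0,0.001,1.4,0.07,-0.06,0,0,0,0.001,1.4,0.07,-0.06,0]'

```text
t: 14.65
position: [0.5538, -0.0547, 0.0432]
ee_rot: [-3.123, -0.337, 0.004]
contact_force: [-4.2, -0.5, 5.6]
width: 0.569
```

```bash
cat >> h.py <<'E'
J=(.5936,-.0465,.2145)
def injig():
    s=arm.state();M=R.from_euler('z',-J[2]); F=np.mean([M.apply(s['contact_force'])],0)
    X=R.from_rotvec(s['ee_rot']).as_matrix(); print('jig mm',(M.apply(s['position']-np.array([*J[:2],0]))*1e3).round(2),'F',F.round(2),'T',np.round(s['torque'],2),'yaw',np.arctan2(X[1,0],X[0,0]).round(4),'tilt',X[:2,2].round(4),'t',round(s['t'],2),'w',round(s['width'],3))
E
python3 -c "
from h import *
for i in range(3): injig(); arm.read_camera('top')"
```

```text
jig mm [-40.61   0.44  43.21] F [-4.24  0.41  5.62] T [-0.2   0.49 -0.01] yaw 0.215 tilt [-0.0027  0.0001] t 14.65 w 0.569
jig mm [-40.65   0.44  43.2 ] F [-3.58  0.3   5.27] T [-0.2   0.51 -0.05] yaw 0.2149 tilt [-0.0028  0.0002] t 14.7 w 0.569
jig mm [-40.64   0.42  43.21] F [-3.74 -0.11  5.6 ] T [-0.22  0.54 -0.07] yaw 0.215 tilt [-0.0027  0.0001] t 14.75 w 0.576
```

Emit:
play_rows --moves '[0,0,0,0,0.03,-0.1,0,0,0,0,0,0.03,-0.1,0,0,0,0,0,0.03,-0.1,0,0,0,0,0,0.03,-0.1,0]'

```text
t: 15.2
position: [0.5551, -0.0549, 0.0436]
ee_rot: [-3.123, -0.337, 0.001]
contact_force: [-0.9, -0.7, -5.6]
width: 0.571
```

```bash
python3 -c "
from h import *
for i in range(3): injig(); arm.read_camera('top')"
```

```text
jig mm [-3.942e+01 -4.000e-02  4.362e+01] F [-1.04 -0.45 -5.56] T [-0.06  0.08  0.07] yaw 0.2148 tilt [-0.0005  0.0002] t 15.2 w 0.571
jig mm [-39.41  -0.08  43.72] F [ 0.44 -0.47 -4.15] T [-0.05  0.04  0.02] yaw 0.2147 tilt [-0.0004  0.0002] t 15.25 w 0.571
jig mm [-39.43  -0.05  43.83] F [-0.52  0.03 -3.94] T [-0.01  0.1  -0.04] yaw 0.2149 tilt [-0.0003  0.0001] t 15.3 w 0.57
```

Emit:
play_rows --moves '[0,0,0,0.1,0,0.02,0,0,0,0,0.2,0,0.02,0,0,0,0,0.3,0,0.02,0,0,0,0,0.4,0,0.02,0,0,0,0,0.5,0,0.02,0,0,0,0,0.6,0,0.02,0,0,0,0,0.6,0,0.02,0,0,0,0,0.6,0,0.02,0]'

```text
t: 16.15
position: [0.5602, -0.0536, 0.0438]
ee_rot: [-3.123, -0.337, 0.002]
contact_force: [-4.5, -2.0, -3.3]
width: 0.574
```

```bash
python3 -c "
from h import *
for i in range(3): injig(); arm.read_camera('top')"
```

```text
jig mm [-34.12   0.13  43.77] F [-4.86 -0.94 -3.27] T [-0.35  0.72 -0.21] yaw 0.2148 tilt [-0.0016  0.0003] t 16.15 w 0.574
jig mm [-34.08   0.11  43.78] F [-4.59 -1.26 -4.56] T [-0.31  0.72 -0.19] yaw 0.2148 tilt [-0.0015  0.0003] t 16.2 w 0.573
jig mm [-34.11   0.15  43.79] F [-4.34 -0.61 -3.78] T [-0.34  0.72 -0.15] yaw 0.2148 tilt [-0.0015  0.0003] t 16.25 w 0.571
```

Emit:
play_rows --moves '[0,0,0,0.1,0,0.02,0,0,0,0,0.2,0,0.02,0,0,0,0,0.3,0,0.02,0,0,0,0,0.4,0,0.02,0,0,0,0,0.5,0,0.02,0,0,0,0,0.6,0,0.02,0,0,0,0,0.7,0,0.02,0,0,0,0,0.8,0,0.02,0,0,0,0,0.8,0,0.02,0,0,0,0,0.8,0,0.02,0]'

```text
t: 17.3
position: [0.567, -0.0521, 0.0437]
ee_rot: [-3.123, -0.337, 0.006]
contact_force: [-7.0, -3.0, -1.9]
width: 0.571
```

```bash
python3 -c "
from h import *
for i in range(3): injig(); p=arm.read_camera('top')
S=arm.read_camera('side')
c=lambda p,u,v,w,h,f:cv2.resize(p['image'][v:v+h,u:u+w],(w*f,h*f),interpolation=cv2.INTER_CUBIC)
a=c(S,180,155,80,60,7);b=c(p,235,118,40,50,6)
o=np.zeros((420,800,3),np.uint8);o[:420,:560]=a;o[:300,560:800]=b
cv2.imwrite('pics/f1.png',o[:,:,::-1])"
```

```text
jig mm [-27.21   0.17  43.71] F [-7.5  -1.42 -1.92] T [-0.64  1.02 -0.27] yaw 0.2147 tilt [-0.0037  0.0002] t 17.3 w 0.571
jig mm [-27.26   0.22  43.71] F [-7.54 -1.97 -0.56] T [-0.67  1.03 -0.29] yaw 0.2148 tilt [-0.0038  0.0002] t 17.35 w 0.572
jig mm [-27.23   0.2   43.72] F [-8.22 -1.66 -1.25] T [-0.61  1.07 -0.29] yaw 0.2147 tilt [-0.0037  0.0002] t 17.4 w 0.57
```

View pics/f1.png

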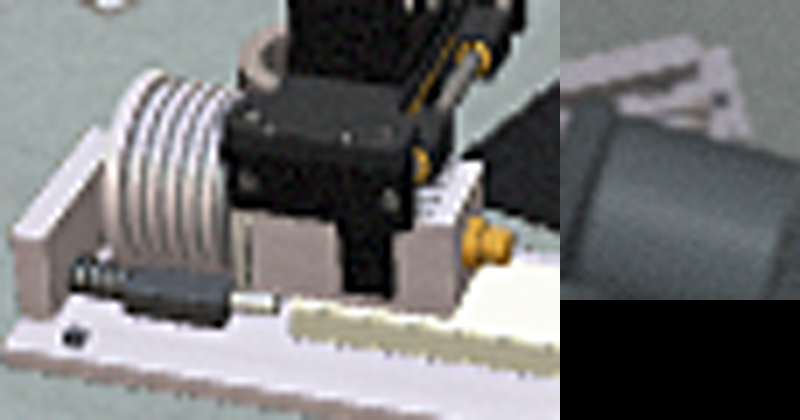

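```bash
cat > trav.py <<'E'
from h import *
from scipy.ndimage import map_coordinates
def trav(n=6):
    I0=cv2.GaussianBlur(cv2.imread('pics/side0.png').astype(np.float32),(0,0),.7)
    ps=[arm.read_camera('side') for _ in range(n)]; S=ps[0]
    I1=cv2.GaussianBlur(np.mean([p['image'][:,:,::-1] for p in ps],0).astype(np.float32),(0,0),.7)
    for nm,(u0,u1,v0,v1),z,y in(('drum',(202,213,170,190),.07,.04),('bar',(199,216,192,203),.03,.05),('pad',(214,219,180,196),.05,.028)):
        vv,uu=np.mgrid[v0:v1+1,u0:u1+1]; a=I0[v0:v1+1,u0:u1+1]
        best=[]
        ss=np.arange(-2,25,.1)
        base=proj(S,[*loc(J,(.05,y)),z])
        for s in ss:
            d=proj(S,[*loc(J,(.05+s/1e3,y)),z])-base
            b=np.stack([map_coordinates(I1[:,:,k],[vv+d[1],uu+d[0]],order=3) for k in range(3)],2)
            best.append(np.mean((a-b)**2))
        i=int(np.argmin(best)); print(nm,'travel mm',ss[i].round(1),'ssd',np.round(best[i],0),'px/mm',(np.linalg.norm(d)/26 if 0 else np.hypot(*d)/ss[-1]).round(3), [int(x) for x in best[max(0,i-30):i+31:10]])
E
python3 -c "
from trav import *
trav(); injig()"
```

```text
drum travel mm 10.2 ssd 440.0 px/mm 0.325 [655, 520, 464, 439, 492, 616, 688]
bar travel mm 10.4 ssd 276.0 px/mm 0.321 [529, 391, 305, 275, 308, 395, 503]
pad travel mm 21.9 ssd 1176.0 px/mm 0.32 [1587, 1374, 1221, 1175, 1211, 1324, 1504]
jig mm [-27.27   0.19  43.71] F [-8.75 -0.81 -1.29] T [-0.63  1.07 -0.23] yaw 0.2147 tilt [-0.0038  0.0002] t 17.8 w 0.574
```

Emit:
play_rows --moves '[0,0,0,0.1,0,0,0,0,0,0,0.2,0,0,0,0,0,0,0.22,0,0,0,0,0,0,0.22,0,0,0,0,0,0,0.22,0,0,0]'

```text
t: 18.3
position: [0.5685, -0.0516, 0.0437]
ee_rot: [-3.123, -0.337, 0.008]
contact_force: [-8.6, -4.3, -0.9]
width: 0.57
```

```bash
python3 -c "
from trav import *
trav(10); Fs=[]
for i in range(12):
    Fs.append(R.from_euler('z',-J[2]).apply(arm.state()['contact_force'])); arm.read_camera('top')
print(np.mean(Fs,0).round(2)); injig()"
```

```text
drum travel mm 11.4 ssd 462.0 px/mm 0.325 [710, 621, 512, 462, 489, 548, 663]
bar travel mm 11.9 ssd 284.0 px/mm 0.321 [577, 426, 321, 283, 312, 395, 515]
pad travel mm 23.5 ssd 1135.0 px/mm 0.32 [1507, 1320, 1188, 1134, 1191]
[-8.8  -1.71 -1.17]
jig mm [-25.61   0.31  43.64] F [-9.08 -1.15 -1.  ] T [-0.68  1.15 -0.27] yaw 0.2147 tilt [-0.0049  0.0003] t 19.4 w 0.57
```

Emit:
play_rows --moves '[0,0,0,0.03,0,0,0,0,0,0,0.03,0,0,0,0,0,0,0.03,0,0,0,0,0,0,0.03,0,0,0,0,0,0,0.03,0,0,0]'

```text
t: 19.9
position: [0.5687, -0.0516, 0.0436]
ee_rot: [-3.123, -0.337, 0.008]
contact_force: [-7.9, -4.0, -1.2]
width: 0.572
```

```bash
python3 -c "
from trav import *
trav(10); Fs=[]
for i in range(12):
    Fs.append(R.from_euler('z',-J[2]).apply(arm.state()['contact_force'])); p=arm.read_camera('side')
print(np.mean(Fs,0).round(2)); injig()
print([(q,[(np.round(r['extent']).tolist(),round(r['p'],2)) for r in arm.search_frame(p,q)[:1]]) for q in('reject','small_pod','tape','screwdriver','screw_cup')])
a=arm.state(); print(arm.job_done())"
```

```text
drum travel mm 11.6 ssd 436.0 px/mm 0.325 [693, 597, 479, 436, 465, 530, 660]
bar travel mm 11.9 ssd 280.0 px/mm 0.321 [556, 411, 311, 279, 313, 399, 519]
pad travel mm 23.6 ssd 1146.0 px/mm 0.32 [1507, 1329, 1199, 1145, 1203]
[-8.92 -2.24 -0.59]
jig mm [-25.41   0.34  43.66] F [-8.58 -1.98 -0.32] T [-0.68  1.2  -0.32] yaw 0.2148 tilt [-0.0051  0.0003] t 21.0 w 0.573
[('reject', [([326.0, 185.0, 354.0, 206.0], 0.85)]), ('small_pod', [([267.0, 166.0, 287.0, 184.0], 0.58)]), ('tape', [([196.0, 166.0, 211.0, 201.0], 0.56)]), ('screwdriver', [([279.0, 210.0, 306.0, 244.0], 0.58)]), ('screw_cup', [([130.0, 224.0, 158.0, 248.0], 0.95)])]
the job is handed in; nothing more can be done
None
```

I lifted the grey broken pod off the bed and dropped it in the carton, where a picture showed it lying upright. Then I set the good pod on the bed against the pad and pushed. The arm is still holding it there, and I handed the job in at about 21 s of the 72 s allowed.

**Push:** the carriage shows 11.6 to 11.9 mm of travel, measured from how far the lamp drum and the dark bar had moved in the side camera. The force along the jig averages 8.9 N, against the 12 mm and 9 N asked for. The 24 mm end stop was never approached.

**Fit:** the pod's yaw is 0.215 rad, matching my jig estimate of 0.2145 to 0.216. Its sideways offset is about 0.3 mm, though the camera calibration is only good to about 2 mm.

**Checks that failed or disagreed:**
- Tracking the pad itself gave 23.6 mm. I discarded it because the pod and gripper hide the pad in that view.
- The side view alone put the jig about 13 mm off to one side. I discarded that as a wrong edge.
- There is a 2 N sideways force at the wrist.
- I did not see the pointer and marker pins directly, because the arm hides them from above, so the travel figure stands in for them.
- In the last picture the network found the small pod, screwdriver and cup where they started. For "tape" it marked the lamp, so the tape's position was not confirmed at the end. For "reject" its top match was the orange look-alike, so the reject in the carton rests on the earlier picture.

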